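Slide the near-field probe over the plug adapter

TASK

On the emissions test bench, bring the loop probe over the square white plug adapter, the one with two upright metal pins: hold the carriage's black thumb release down, slide the carriage along its rail until the loop is centred above the adapter, then let go so that it locks there. Leave the adapter where it stands.

Things in the scene. Friction and masses are not known exactly. Their poses are not given: they have to be found in the camera images.
- rail: Straight fixed slide rail, 470 mm long, 70 mm wide, 30 mm high, with black end stops. Origin: middle of its underside, on the table. y runs along the rail (robot's left), x across it, away from the robot, z up. A grey carriage, 64 mm across x 78 mm along, 88 mm high over all, starts near the rail's middle and can run 175 mm either way.
- thumb_pad (a point): Middle of the top of the thumb release: black ribbed pad, 42 mm across x 46 mm along the rail, in the carriage's top, 72 mm above the table when up; rides with the carriage. At its two ends along the rail stand cheeks, 50 mm apart inside, 12 mm thick, 16 mm above the pad: a tool between them carries the carriage. Axes as the rail's. A bracket 32 to 44 mm away on the +x side rises 4 mm above the pad.
- release (a joint): How far the thumb release is pressed straight down, m: 0 up (carriage locked by hidden teeth), 0.010 fully down. Sprung: it starts to move at about 3 N and is fully down at about 5 N. Beyond 4 mm the carriage is free and slides with about 1 N. Let go anywhere, it springs up and locks there, with up to 5 mm of play; pushes of up to 30 N do not force it.
- loop (a point): Centre of the probe's horizontal copper loop, 59 mm outside diameter, of 7 mm bar, fixed to the carriage by a rod, 125 mm from the pad's middle on the +x side, 70 mm above the table. Axes as the rail's. It passes freely over the row of devices.
- adapter_mid (a point): Centre of the white plug adapter's block, 46 x 46 x 28 mm, half-way up (14 mm above the table); two flat metal pins stand 16 mm above its top. Loose, in any place of a row of four devices under the loop's path, to either side of the carriage; the round white puck, the white box without pins and the steel can with one round brass stud are not wanted.
Things that resemble listed ones, but are neither listed nor needed, are in the scene too. Leave any green or orange look-alike of the part that bears adapter_mid alone.

How it is judged:
By the outcome, as a careful person would: the job done as asked, in the order asked, and still so for the second after the job is handed in, with the robot touching nothing.
It also fails if it takes over 32 s, if anything falls off the work surface, if the arm or the gripper's body presses on something with over 40 N, if the wrist force passes 120 N, or if a joint passes its speed limit or range.

ROBOT

A 6-joint arm with a two-finger parallel gripper is mounted at the origin on the work surface. World frame = base frame: x ahead of the robot, y to its left, z up, the work surface at z = 0. Lengths are in mm, angles in rad, forces in N, time in s.
With the tool pointing down it reaches from about 300 to 775 mm from the base axis. Payload 14.6 kg.
Tool frame: the origin (TCP) lies on the centre line of the jaws, within the pads' length; the fingertips stand 19 mm ahead of it and the grasp point (between the pads) is the TCP (bot.tip_reach is the distance from the TCP to the fingertips, in mm); z points along the fingers, y is the line along which they close (so a half turn about z gives the same grasp; the last joint's range is limited). The gripper opens to 85 mm and grips with 20 to 120 N. Pads are 22 mm wide; open, the fingers measure 114 mm over their backs; the gripper's body (76 mm by 85 mm) begins 54 mm behind the grasp point. The pads swing forward as they close: fully open they stand 13 mm farther back than shut.
Start: joints at [1.215, 0.3, 1.521, -0, 1.321, -0.067], TCP at [156.639, 527.213, 250.281] pointing down, gripper open.
Joint ranges: [-3.03, 3.03], [-0.79, 2.21], [0.23, 2.52], [-1.04, 4.18], [0, 3.07], [-2.55, 2.55]. Speed limits (rad/s): [2.22, 2.22, 2.57, 3.14, 3.14, 3.14].

INTERFACE

Orientations are given as a unit quaternion [w, x, y, z].
In Python, from rig import bot gives the robot as it stands. Calls block until the motion is done:
- bot.move_to(position, orientation): joint-space move of the TCP to a pose.
- bot.servo_line(position, attitude=None, speed=150, until_force=None): straight line of the TCP; attitude=None keeps the orientation; speed is the mean speed in mm/s. With until_force (N) it stops when the force on the tool has changed by that much, and returns True; else False.
- bot.move_joints(angles): joint-space move.
- bot.move_gripper(opening, grip_force=None): finger opening in mm; grip_force is the grip in N (None keeps the last); returns when the fingers have stopped.
- bot.dwell(seconds).
- bot.ik(position, orientation): joint angles nearest the present ones, or None.
- bot.read_state(): the state.
- bot.read_camera(name): name is "side" or "top" or "wrist"; returns a dict with "image" (480x640x3 uint8, blue, green, red), "depth" (480x640 float32, mm along the optical axis (not along the pixel's ray), 0 where there is no reading), "fovy" (degrees; the focal length in pixels is half the picture's height over the tangent of half this angle, whatever the lens; pixels are square), "cx", "cy" (the principal point, pixels), "eye" and "attitude" of the camera in the world; the wrist camera has in their place "mount" (4x4, takes a point from camera to tool coordinates, whose origin is the TCP and whose axes are the flange's). Camera axes: x right, y down, z forward; pixel columns grow to the right and rows downward; lengths in mm; the calibration is good to about 2 mm. A picture is of the moment at which its call begins: read the wrist's pose just before it.
A pose or a line that the arm cannot do raises bot.MotionError and nothing moves.
- bot.finish_job(): hands the job in; it is judged then, once.
The state is a dict: "clock": time; "joint_positions": joint angles; "qvel": joint speeds; "effort": joint torques, N m; "ee_pos": TCP position; "tool_rot": TCP orientation; "ft_force": force on the tool from outside, world axes, zero at the start; "moment": the same for the moment, N m; "grip_width": finger opening in mm; "grip_force": force on a finger pad.
Only numpy, scipy, OpenCV 4.12 (cv2) and the standard library are available. Lean on these libraries where they do the work, as an engineer would, in place of code of your own. Each camera call takes 0.05 s, during which the arm holds its last target. There are 200 camera calls.

## Working session

There is one attempt and no reset: what is moved stays moved. The work goes in short steps, each a Python script; the robot and the scene stay as the last script left them, time stands still between calls to the robot, and variables do not carry over. Pictures are saved under pics/ and viewed, at most 10 in all, crops included, and the job is handed in when it is done.

```bash
mkdir -p pics
cat > h.py <<'E'
from rig import bot
import numpy as np, cv2, pickle
from scipy.spatial.transform import Rotation as R
def rot(q): return R.from_quat([q[1],q[2],q[3],q[0]]).as_matrix()
def snap(n,f):
    s=bot.read_state(); c=bot.read_camera(n); c['state']=s
    pickle.dump(c,open(f'pics/{f}.pkl','wb')); cv2.imwrite(f'pics/{f}.png',c['image']); return c
def load(f): return pickle.load(open(f'pics/{f}.pkl','rb'))
def pose(c):
    if 'eye' in c: 
        a=np.array(c['attitude']); return (a if a.shape==(3,3) else rot(a)),np.array(c['eye'])
    M=np.array(c['mount']); Rt=rot(c['state']['tool_rot']); return Rt@M[:3,:3],Rt@M[:3,3]+np.array(c['state']['ee_pos'])
def px(c,u,v,z=None):
    f=240/np.tan(np.radians(c['fovy'])/2); r=np.array([(u-c['cx'])/f,(v-c['cy'])/f,1]); A,t=pose(c)
    if z is None:
        d=np.median(c['depth'][int(v)-1:int(v)+2,int(u)-1:int(u)+2]); return A@(r*d)+t
    w=A@r; return t+w*(z-t[2])/w[2]
E
python3 - <<'E'
from h import *
for n in('top','side'):
    c=snap(n,n+'0'); print({k:v for k,v in c.items() if k not in('image','depth','state')})
print(c['state'])
E
```

```text
{'fovy': 48.45732312750477, 'cx': 319.78346971039446, 'cy': 240.9881379592977, 'eye': array([506.46802247,  43.34442307, 846.84603167]), 'attitude': array([-0.05357234,  0.70783119, -0.70295752,  0.04422377])}
{'fovy': 47.53709681370138, 'cx': 324.74844061258665, 'cy': 236.27968163205466, 'eye': array([ 203.61282133, -377.65651253,  636.80156069]), 'attitude': array([-0.3614167 ,  0.86425861, -0.31888172,  0.14404679])}
{'clock': 0.05, 'joint_positions': array([ 1.21541191e+00,  3.00442007e-01,  1.52158104e+00,  4.02263506e-06,
        1.32068935e+00, -6.66030111e-02]), 'qvel': array([ 0.00115587, -0.00012989, -0.00160637,  0.00102114, -0.00015512,
        0.00010083]), 'effort': array([ 2.12608895e-03, -5.44961178e+01, -3.62791622e+01, -5.23221104e-05,
        3.14097459e-03, -4.32655690e-05]), 'ee_pos': array([156.56180733, 527.02734574, 249.73727432]), 'tool_rot': array([-1.19160157e-04,  1.43889970e-01,  9.89593534e-01, -5.47047696e-04]), 'ft_force': array([-0.56055202,  0.0499063 , -0.17021185]), 'moment': array([-0.03394698,  0.03990642,  0.04411313]), 'grip_force': 0.0, 'grip_width': 85.59641394378012}
```

View pics/top0.png

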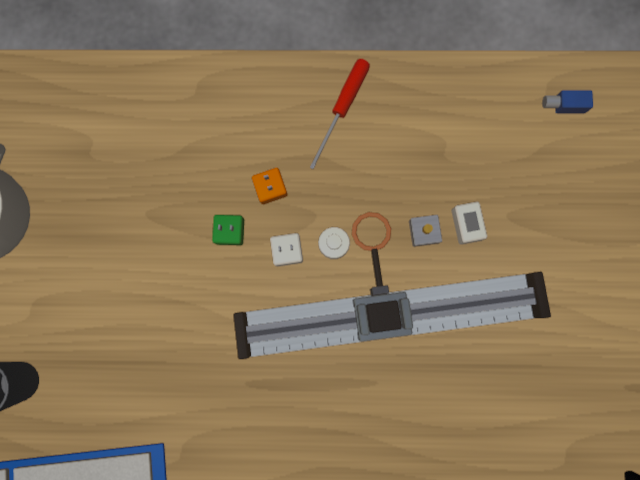

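View pics/side0.png

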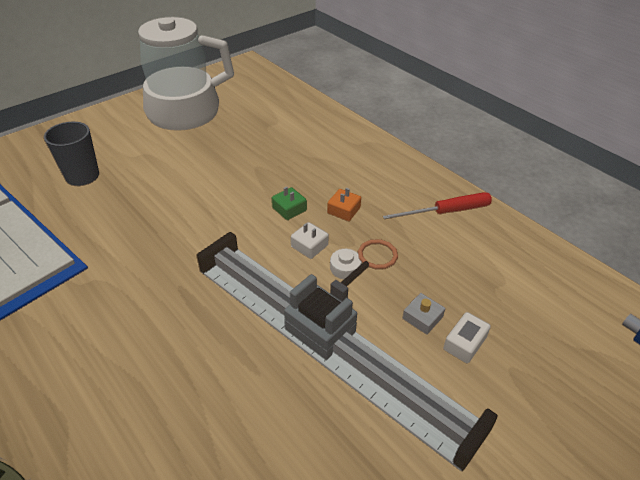

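In the top view, the things that could be taken for the adapter are the white block with two pins (286,249), green (228,229), orange (269,185), puck (334,242), steel stud (426,230) and white box (470,222). I choose (286,249). The pad is at (384,317) and the loop at (372,231).

Run:
```python
from h import *
c=load('top0')
cv2.imwrite('pics/crop.png',cv2.resize(c['image'][195:345,230:430],None,fx=4,fy=4,interpolation=cv2.INTER_CUBIC))
for n,u,v,z in [('adapter',286,249.5,28),('pad',384,317,72),('loop',372,231,70),('stopL',242,335,None),('stopR',538,295,None),('padd',384,317,None)]: print(n,px(c,u,v,z).round(1))
s=load('side0')
for n,u,v,z in [('adapter',309.5,238,28),('loop',378,254,70)]: print(n,px(s,u,v,z).round(1))
```

```text
adapter [606.9 106.8  28. ]
pad [504.7 -39.1  72. ]
loop [630.  -22.7  70. ]
stopL [476.4 169.5  40.2]
stopR [ 539.1 -273.4   39.6]
padd [504.7 -39.   72.2]
adapter [601.  100.2  28. ]
loop [628.5 -21.7  70. ]
```

View pics/crop.png

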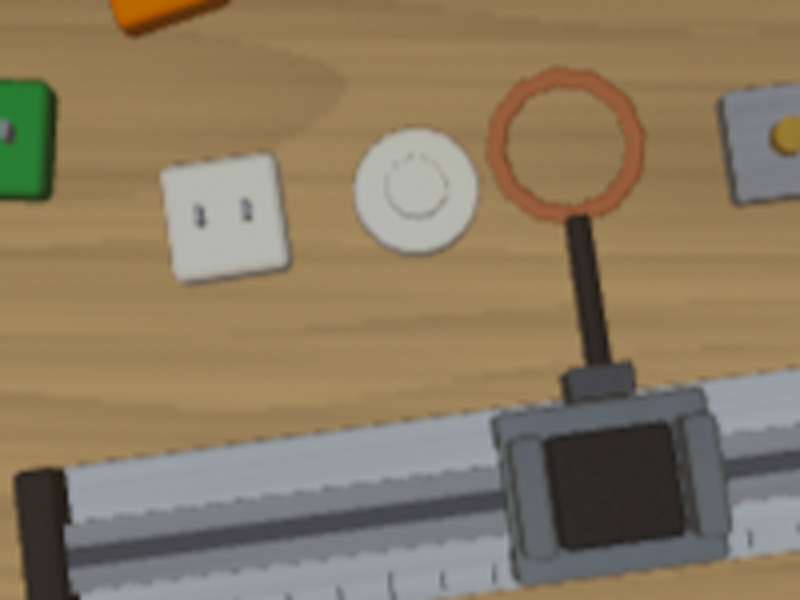

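The crop confirms a white block with two pins (centre about 286.5,249 in the full picture), the loop at (371.7,231) and the pad at (383.8,316.3). The slide is about +131 mm along the rail, which is turned about 8°. I'll go above the pad and look from close by.

Run:
```python
from h import *
a=np.radians(94); q=[0,np.cos(a),np.sin(a),0]
print(bot.ik([504.7,-39.1,200],q))
bot.move_gripper(12)
bot.move_to([504.7,-39.1,230],q)
c=snap('wrist','w1'); s=c['state']; print(s['clock'],s['ee_pos'],s['grip_width'],bot.tip_reach,s['ft_force'])
print(c['mount'])
```

```text
[-1.49682151e-01  2.51689053e-01  1.70477349e+00 -4.44089210e-16
  1.18513011e+00 -1.86010482e+00]
3.15 [504.76250313 -38.53271534 230.03916056] 12.22894842063381 19.0 [-0.21196594  0.55964768  0.61284544]
[[-6.32544165e-05 -9.57515500e-01 -2.88381802e-01  7.28541264e+01]
 [ 9.99999942e-01 -1.57451233e-04  3.03443500e-04  1.48888715e+00]
 [-3.35957925e-04 -2.88381766e-01  9.57515454e-01 -1.22862280e+02]
 [ 0.00000000e+00  0.00000000e+00  0.00000000e+00  1.00000000e+00]]
```

View pics/w1.png

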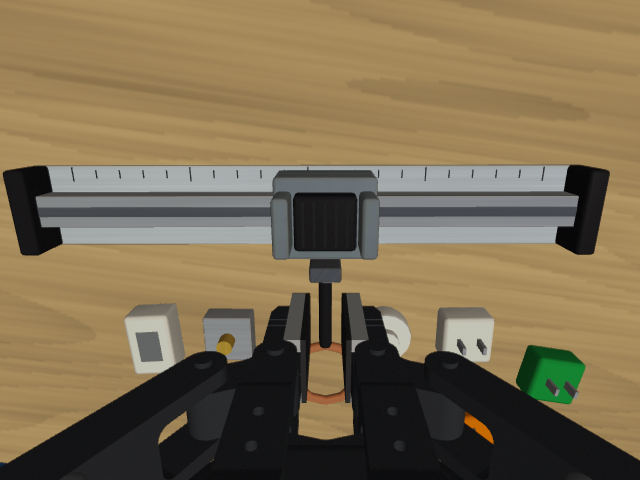

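The wrist view shows the rail level (the 8° is right), the pad centre near (326,222) and the adapter near (465,335) with its pins pointing down the picture. I'll get the adapter's centre from depth-selected top-face points.

Run:
```python
from h import *
c=load('w1'); t=load('top0')
def face(c,box,zlo,zhi,cond):
    u0,u1,v0,v1=box; f=240/np.tan(np.radians(c['fovy'])/2); A,e=pose(c)
    v,u=np.mgrid[v0:v1,u0:u1]; d=c['depth'][v0:v1,u0:u1]
    P=np.stack([(u-c['cx'])/f*d,(v-c['cy'])/f*d,d],-1)@A.T+e
    m=(P[...,2]>zlo)&(P[...,2]<zhi)&(d>0)&cond(c['image'][v0:v1,u0:u1].astype(int))
    Q=P[m]; r=cv2.minAreaRect(Q[:,:2].astype(np.float32)); return Q.mean(0).round(1),r,m.sum()
w=lambda i:i.min(-1)>110
k=lambda i:i.max(-1)<70
cu=lambda i:i[...,2]-i[...,0]>40
print('adW',face(c,(425,505,300,372),23,32,w)); print('adT',face(t,(262,310,228,272),23,32,w))
print('padW',face(c,(285,368,185,262),68,76,k)); print('padT',face(t,(360,408,295,340),68,76,k))
print('loopT',face(t,(348,396,208,255),64,76,cu))
```

```text
adW (array([602.1, 108.2,  27. ]), ((606.839111328125, 108.34342193603516), (45.5516357421875, 44.6617317199707), 9.358756065368652), np.int64(1704))
adT (array([608.2, 107.6,  28.5]), ((608.776611328125, 107.77603912353516), (45.134429931640625, 44.77177047729492), 8.779038429260254), np.int64(798))
padW (array([503.7, -37.6,  71.2]), ((503.99127197265625, -36.63993835449219), (42.38477325439453, 57.467098236083984), 8.068451881408691), np.int64(3629))
padT (array([506.3, -38.8,  72.4]), ((506.32916259765625, -39.60248565673828), (40.91240310668945, 48.37501907348633), 8.454964637756348), np.int64(927))
loopT (array([630. , -20.9,  73.3]), ((630.5718383789062, -20.907119750976562), (57.13645553588867, 57.54408264160156), 54.52173614501953), np.int64(493))
```

Run:
```python
from h import *
y=np.array([-np.sin(np.radians(8.2)),np.cos(np.radians(8.2))]); p=np.array([505.,-38.5])
L=lambda p,z,**k: bot.servo_line([*p,z],**k)
S=lambda m:(lambda s:print(m,round(s['clock'],2),s['ee_pos'].round(1),s['ft_force'].round(1)))(bot.read_state())
L(p,102); S('above')
hit=L(p,76,speed=15,until_force=8); S(hit)
z=bot.read_state()['ee_pos'][2]
L(p+130*y,z,speed=50); S('slid')
bot.dwell(.2)
snap('top','t2'); S('')
```

```text
above 4.2 [505.4 -38.5 102.8] [ 0.5 -0.8 -0. ]
True 5.47 [505.1 -38.6  81.3] [-1.9 -0.2  8.1]
slid 8.22 [486.7  90.2  81.4] [-0.8  0.6  5.2]
 8.47 [486.7  90.2  81.4] [-0.   0.8  5.5]
```

View pics/t2.png

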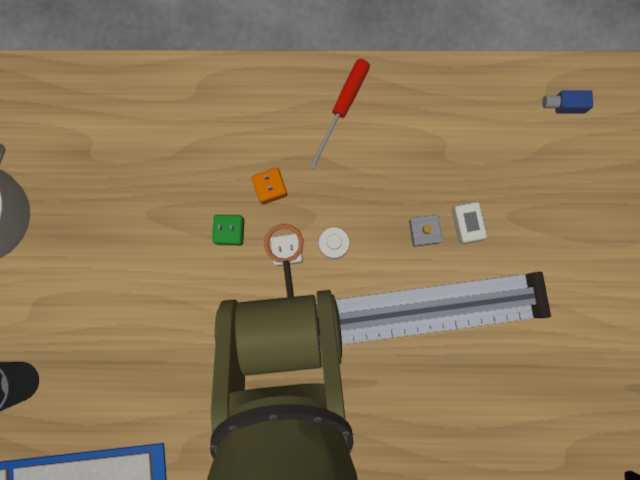

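The carriage slid and the loop at (284,242) is now over the adapter at (286,249), some of which is parallax. I'll measure how much is left.

Run:
```python
from h import *
t=load('t2'); t0=load('top0'); f=240/np.tan(np.radians(t['fovy'])/2); yv=np.array([-np.sin(np.radians(8.2)),np.cos(np.radians(8.2))])
def loop(c,b):
    u0,u1,v0,v1=b; i=c['image'][v0:v1,u0:u1].astype(int); m=(i[...,2]-i[...,0]>60)&(i[...,2]-i[...,1]>45)
    r=cv2.minEnclosingCircle(np.argwhere(m)[:,::-1].astype(np.float32)); u,v=r[0]; return px(c,u+u0,v+v0,70)[:2],r[1],m.sum()
a,b=loop(t0,(348,396,208,255)),loop(t,(260,310,218,268)); print(a,b)
print('moved',(b[0]-a[0])@yv,'left',(np.array([608.2,107.8])-b[0])@yv)
cv2.imwrite('pics/c2.png',cv2.resize(t['image'][210:285,240:340],None,fx=7,fy=7,interpolation=cv2.INTER_CUBIC))
```

```text
(array([629.58807801, -21.40978993]), 19.501928329467773, np.int64(430)) (array([611.77704519, 108.126024  ]), 19.41819190979004, np.int64(407))
moved 130.75183830355252 left 0.18749933311634442
```

View pics/c2.png

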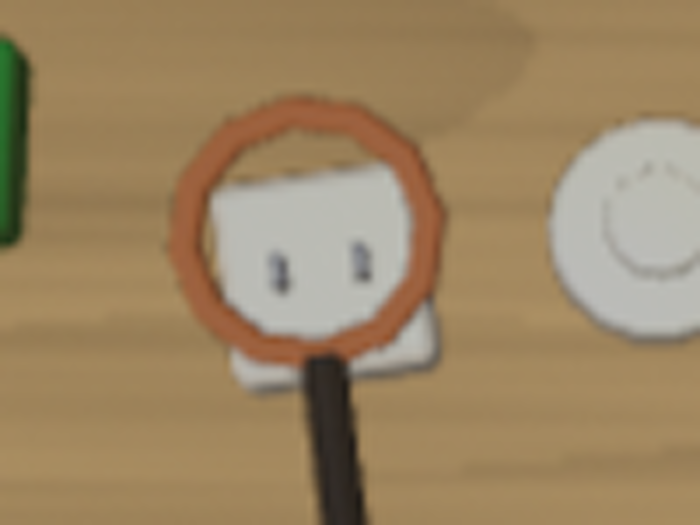

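The adapter is centred along the rail in the loop, with 0.2 mm left (the offset across the rail is mostly parallax). I'll let go and check.

Run:
```python
from h import *
s=bot.read_state(); p=s['ee_pos']
bot.servo_line([p[0],p[1],110],speed=40); bot.servo_line([p[0],p[1],230])
bot.move_to([350,-150,260],s['tool_rot']); bot.dwell(.3)
t=snap('top','t3'); print(t['state']['clock'],t['state']['ft_force'])
yv=np.array([-np.sin(np.radians(8.2)),np.cos(np.radians(8.2))])
i=t['image'][218:268,260:310].astype(int); m=(i[...,2]-i[...,0]>60)&(i[...,2]-i[...,1]>45)
(u,v),r=cv2.minEnclosingCircle(np.argwhere(m)[:,::-1].astype(np.float32)); b=px(t,u+260,v+218,70)[:2]
print(b,'left',(np.array([608.2,107.8])-b)@yv)
cv2.imwrite('pics/c3.png',cv2.resize(t['image'][190:380,210:450],None,fx=3,fy=3,interpolation=cv2.INTER_CUBIC))
```

```text
11.6667 [ 0.23078595 -0.39958266 -0.67716637]
[611.51519652 108.07586224] left 0.19980105236176243
```

View pics/c3.png

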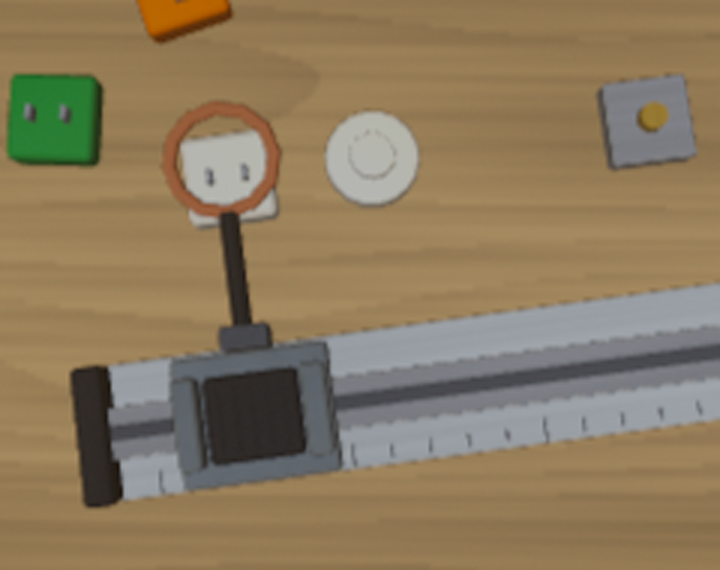

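The carriage stays where it was released, with the loop over the adapter and the arm clear. I'll check that the pad is up, then hand in.

Run:
```python
from h import *
z=px(load('t3'),294,328)[2]; print('pad z',z)
if z>70: print(bot.finish_job())
```

```text
pad z 73.40887386224892
the job is handed in; nothing more can be done
None
```

The loop is centred over the white two-pin adapter to about 0.2 mm along the rail, the thumb release is back up so the carriage should be locked (not tested with a push), the adapter wasn't moved, and the job was handed in at about 12 s.

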